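# Seat the drill template on the jig pins

### The arm

A 6-joint arm with a two-finger parallel gripper is mounted at the origin on a cart in front of the work surface, level with it; the furniture and walls round the work are solid. World frame = base frame: x ahead of the robot, y to its left, z up, the work surface at z = 0. Lengths are in m, angles in rad, forces in N, time in s.
With the tool pointing down it reaches from about 0.35 to 0.775 m from the base axis. Payload 7.3 kg.
Tool frame: the origin (TCP) lies midway between the tips of the shut fingers; the grasp point (between the pads) lies 19 mm behind it; z points along the fingers, y is the line along which they close (so a half turn about z gives the same grasp; the last joint's range is limited). The gripper opens to 92 mm and grips with 3 to 60 N. Pads are 19 mm wide; open, the fingers measure 130 mm over their backs; the gripper's body (75 mm by 190 mm) begins 47 mm behind the grasp point.
Start: joints at [-0.146, 0.342, 1.524, -0, 1.275, -0.146], TCP at [0.525, 0, 0.227] pointing down, gripper open.
Joint ranges: [-2.53, 2.53], [-0.77, 2.02], [0.04, 2.7], [-1, 4.14], [0.28, 2.66], [-3.11, 3.11]. Speed limits (rad/s): [2.57, 2.57, 3.14, 3.14, 3.14, 3.14].

### API

Orientations are given as [roll, pitch, yaw] about the fixed x, y, z axes, in that order (R = Rz(yaw) Ry(pitch) Rx(roll)).
In Python, from cell import robot, read_camera, camera_params, nets gives the robot as it stands. The module is installed in compiled form; this text tells all that it offers.
- The arm moves only by the tool step_arm, never from a script. Its argument "steps" is a list of rows, each an object of numbers: "x", "y", "z": the shift along the tool's x, y, z as a fraction of full scale; "rx", "ry", "rz": the turn, a rotation vector about the tool's x, y, z as a fraction of full scale; "claw": the opening, from -1 (shut) to 1 (fully open). In form: [{"x": .., "y": .., "z": .., "rx": .., "ry": .., "rz": .., "claw": ..}, ...]. A call has 1 to 12 rows; each row is the pose to reach, as a shift and turn from the pose commanded when the call began, along the tool's axes at that moment; what a row does not reach only later rows make up. Full scale, the value 1, is 750 mm for a shift and pi/4 rad for a turn. A row lasts 1/12 s, in which the tool goes at most 41.7 mm and 7.16 degrees, less where a joint would pass 70% of its speed; a pose out of reach is approached as far as the arm can. A call with a number of a shift or a turn outside -1 to 1 is refused whole. A call with a gripper value outside its range is refused whole. The fingers move at their own pace and stop on an object; "squeeze" is the grip in N (left out, the last holds). Time passes only in rows, so rows that repeat a pose let the fingers close. It gives the time, the measured TCP pose, the force, the opening and the grip force at its end, in the units of the state.
- robot.observe(): the state, without advancing time (a new reading comes with each control period).
- read_camera(name): name is "scene" or "side" or "wrist"; returns (picture, depth): 420x560x3 uint8, blue, green, red; 420x560 float32, m along the optical axis (not along the pixel's ray), 0 where there is no reading.
- camera_params(name): a dict with "fx", "fy", "cx", "cy" (pixels), "R" (3x3) and "t" (3): a world point X has camera coordinates R X + t; the wrist camera has in their place "hand_eye" (4x4, takes a point from camera to tool coordinates, whose origin is the TCP and whose axes are the flange's). Camera axes: x right, y down, z forward; pixel columns grow to the right and rows downward; lengths in m; the calibration is good to about 2 mm. The wrist camera is an equidistant fisheye: a pixel r from the principal point sees the ray r / f radians off the axis. A picture is of the moment at which its call begins: read the wrist's pose just before it. camera_params takes no time and is no camera call.
- robot.hand_in(): hands the job in; it is judged then, once.
Trained networks look in the newest picture that a camera, given by its name, has taken for a name from the list of things; names that differ only in an ending like _2 or _b are one class to them, and where a whole thing is asked for, a point or a joint stands for the part that bears it (a point fixed in the world has none). Each returns a list of dicts, best first, with "conf" (0 to 1); they miss things now and then, are a little off and sometimes report something else, mostly with a low value. They report only what shows in the picture. A call takes as long as a camera call.
- nets.masks_of(camera, query): "region" (420x560 bool, what is visible of it) and "box" ([left, top, right, bottom] in pixels, round what is visible of it).
- nets.landmark_of(camera, query): "pixel" ([row, column] in pixels: a listed point, or the origin of a listed thing).
The state is a dict: "time": time; "qpos": joint angles; "qvel": joint speeds; "joint_efforts": joint torques, N m; "tool_pos": TCP position; "tool_rot": TCP orientation; "contact_force": force on the tool from outside, world axes, zero at the start; "torque": the same for the moment, N m; "opening": finger opening in m; "grip_force": force on a finger pad.
Only numpy, scipy, OpenCV 4.12 (cv2) and the standard library are available. Lean on these libraries where they do the work, as an engineer would, in place of code of your own. Each camera call takes 0.05 s, during which the arm holds its last target. There are 200 camera calls.

### The job

A gland-plate blank lies in the drilling jig, ready to be drilled. Pick up the drill template whose two large holes match the jig's two pins, lower it over both pins (either way round) until it lies flat and fully home on the blank, and only then let go. Leave the other template where it is.

Things in the scene. Friction and masses are not known exactly. Their poses are not given: they have to be found in the camera images.
- drill_jig: fixed drilling jig: dark steel base 220 (x) x 100 (y) x 12 mm with an aluminium blank 84 x 84 mm on it and two upright steel pins at x = +-60 mm, y = 0. Pins 16 mm thick, straight up to 30 mm above the bench, then tapering to 5 mm at 49 mm. Seat (top of blank and pin collars): 16 mm above the bench, where a seated template's underside lies. Origin: centre of the base's underside, z up.
- template_long: the longer drill template, loose, 0.25-0.5 kg: dark steel plate 170 (x) x 84 (y) x 8 mm with two 28 mm through holes at x = +-60 mm, y = 0. Aluminium bow handle on top: bar 70 mm along x, 18 mm wide in y, 14 mm high, its centre 39 mm above the plate's underside; 24 mm free under it. Origin: centre of the plate's underside, z up. Half a turn looks the same.
- template_short: the shorter drill template, loose, 0.25-0.5 kg: dark steel plate 130 (x) x 84 (y) x 8 mm with two 28 mm through holes at x = +-40 mm, y = 0. Aluminium bow handle on top: bar 70 mm along x, 18 mm wide in y, 14 mm high, its centre 39 mm above the plate's underside; 24 mm free under it. Origin: centre of the plate's underside, z up. Half a turn looks the same.

How it is judged:
On the way:
1. the long template, still held in the fingers, is lowered over both pins to within 14 mm of its seat (horizontal distance between template_long and drill_jig below 0.012 m and angle between the x axis of template_long and the x axis of drill_jig, either way round below 0.18 rad and angle between template_long's own z axis and vertical below 0.08 rad and z of template_long in the frame of drill_jig below 0.03 m and contact force between the fingers and template_long above 0.5 N), for 0.05 s.
At the end, for the whole second after the job is handed in: The long template lies flat (within 0.08 rad) on the jig with both pins through its holes: its underside within 5 mm of the seat, its centre within 12 mm of the jig's centre, its long axis within 0.18 rad of the jig's, at rest and released; the short template is within 30 mm of where it was (horizontal distance between template_long and drill_jig below 0.012 m and angle between the x axis of template_long and the x axis of drill_jig, either way round below 0.18 rad and angle between template_long's own z axis and vertical below 0.08 rad and z of template_long in the frame of drill_jig below 0.021 m and linear speed of template_long below 0.02 m/s and distance of template_short from where it was at the start of the episode below 0.03 m); the robot touches nothing.
It fails at once if the short template is moved by more than 30 mm (distance of template_short from where it was at the start of the episode above 0.03 m).
It also fails if it takes over 40 s, if anything falls off the work surface, if the arm or the gripper's body presses on something with over 40 N, if the wrist force passes 120 N, or if a joint passes its speed limit or range.

## Working session

There is one attempt and no reset: what is moved stays moved. The work goes in short steps, Python scripts to look and compute and a tool call to move; the robot and the scene stay as the last step left them, time stands still between calls to the robot, and variables do not carry over. Pictures are saved under pics/ and viewed, at most 10 in all, crops included, and the job is handed in when it is done.

Besides the shell and the picture viewer there is one more tool, called after "Call:" by a JSON object that holds its "name" and its "arguments". step_arm: Moves the arm, as the interface text tells. Its arguments: {"type":"object","properties":{"steps":{"type":"array","items":{"type":"object","properties":{"x":{"type":"number","minimum":-1,"maximum":1},"y":{"type":"number","minimum":-1,"maximum":1},"z":{"type":"number","minimum":-1,"maximum":1},"rx":{"type":"number","minimum":-1,"maximum":1},"ry":{"type":"number","minimum":-1,"maximum":1},"rz":{"type":"number","minimum":-1,"maximum":1},"claw":{"type":"number"}}}},"squeeze":{"type":"number"}},"required":["steps"]}

```bash
mkdir -p pics; cat > h.py <<'E'
import numpy as np, cv2
from cell import robot, read_camera, camera_params, nets
def cloud(name, d, m):
    p=camera_params(name); v,u=np.nonzero(m&(d>0)); z=d[v,u]
    c=np.c_[(u-p['cx'])/p['fx']*z,(v-p['cy'])/p['fy']*z,z]
    return (c-np.array(p['t']))@np.array(p['R'])
E
python3 - <<'E'
from h import *
ims=[]
for c in ('scene','side'):
    im,d=read_camera(c); im=im.copy()
    for q,col in (('drill_jig',(0,255,0)),('template_long',(0,0,255)),('template_short',(255,0,0))):
        for r in nets.masks_of(c,q)[:2]:
            P=cloud(c,d,r['region'])
            print(c,q,round(r['conf'],2),r['box'],r['region'].sum(),np.round(np.median(P,0),3) if len(P) else None,np.round(np.percentile(P,[2,98],axis=0),3).tolist() if len(P) else None)
            if r['conf']>.4:
                k,_=cv2.findContours(r['region'].astype('uint8'),0,1); cv2.drawContours(im,k,-1,col,1)
    cv2.imwrite(f'pics/{c}1.png',im); np.save(f'{c}_d.npy',d)
print(robot.observe())
E
```

```text
scene drill_jig 0.89 [296.5, 241.2, 438.4, 344.5] 7187 [ 0.485 -0.191  0.013] [[0.397, -0.233, 0.003], [0.609, -0.136, 0.035]]
scene template_short 0.61 [156.3, 160.1, 227.3, 199.0] 1687 [0.45  0.253 0.008] [[0.389, 0.207, -0.0], [0.513, 0.308, 0.046]]
side drill_jig 0.89 [276.2, 163.5, 385.6, 205.8] 2130 [ 0.486 -0.166  0.012] [[0.394, -0.228, 0.0], [0.606, -0.132, 0.035]]
side drill_jig 0.74 [216.5, 197.4, 313.6, 248.3] 2375 [0.497 0.068 0.008] [[0.425, 0.024, 0.0], [0.591, 0.107, 0.046]]
side template_long 0.82 [215.5, 199.0, 314.6, 246.9] 2376 [0.497 0.068 0.008] [[0.426, 0.024, 0.0], [0.591, 0.107, 0.046]]
side template_short 0.66 [166.1, 248.5, 255.9, 312.5] 3205 [0.436 0.27  0.008] [[0.384, 0.224, 0.0], [0.516, 0.315, 0.046]]
{'time': 0.4, 'qpos': array([-1.45984113e-01,  3.42141196e-01,  1.52423942e+00,  4.62017124e-06,
        1.27541443e+00, -1.46002807e-01]), 'qvel': array([-1.12894546e-03, -1.77214926e-03, -3.21402715e-03, -1.01772365e-03,
       -5.70446045e-05, -1.13382543e-03]), 'joint_efforts': array([-8.09674602e-04, -4.30715704e+01, -2.44194317e+01,  7.16782431e-02,
        5.02628786e-02, -3.64286836e-05]), 'tool_pos': array([5.24949877e-01, 3.93901266e-05, 2.26618429e-01]), 'tool_rot': array([-3.14139305e+00, -3.38183659e-05,  1.57081367e+00]), 'contact_force': array([ 0.0518598 , -0.19024311,  0.69462343]), 'torque': array([-0.04451556,  0.03518118, -0.0141509 ]), 'grip_force': 0.0, 'opening': 0.09172255832214206}
```

View pics/scene1.png

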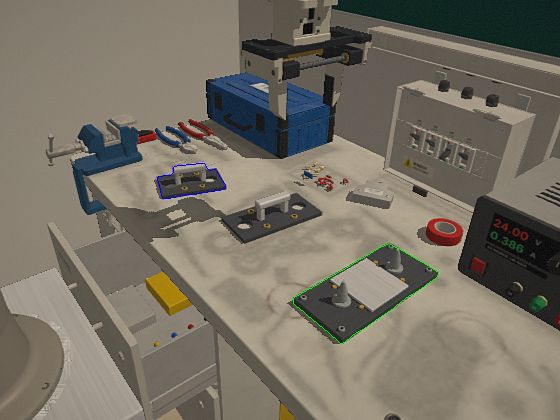

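View pics/side1.png

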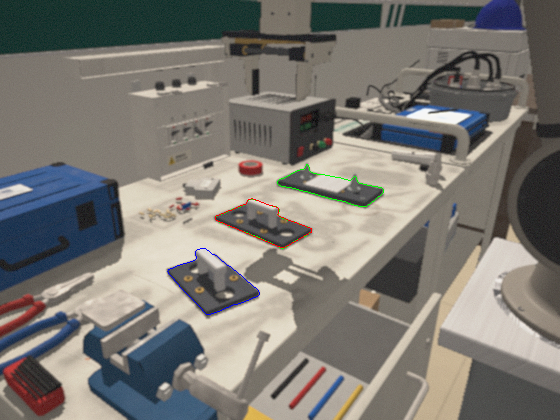

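The scene image shows the long template in the middle (about 272,217), the jig at right (365,292) and the short template at (190,182). The side image agrees: long at (263,222), jig (330,187), short (213,281). Next I'll measure from clouds of both views, plus obstacles near the jig.

```bash
cat > m.py <<'E'
from h import *
D={c:read_camera(c)[1] for c in ('scene','side')}
A={c:cloud(c,d,d>0) for c,d in D.items()}
def sel(P,b): return P[np.all((P>np.array(b)[:,0])&(P<np.array(b)[:,1]),1)]
def rect(P,n):
    (cx,cy),(w,h),a=cv2.minAreaRect((P[:,:2]*1000).astype('float32'))
    if w<h: w,h,a=h,w,a+90
    a=(a+90)%180-90
    print(n,len(P),'c',round(cx,1),round(cy,1),'size',round(w,1),round(h,1),'ang',round(a,2),'z',np.round(np.percentile(P[:,2],[5,50,95])*1000,1))
if __name__=='__main__':
  for c,P in list(A.items())+[('both',np.vstack(list(A.values())))]:
    rect(sel(P,[(.39,.62),(0,.14),(.0055,.011)]),c+' plate')
    rect(sel(P,[(.39,.62),(0,.14),(.043,.052)]),c+' bar')
    rect(sel(P,[(.37,.64),(-.26,-.11),(.009,.02)]),c+' jig')
    for n,r in (('pinL',(.38,.5)),('pinR',(.5,.64))):
        Q=sel(P,[r,(-.26,-.11),(.022,.06)]); print(c,n,len(Q),np.round(Q[:,:2].mean(0)*1000,1) if len(Q) else '',Q[:,2].max() if len(Q) else '')
    Q=sel(P,[(.35,.75),(-.42,.2),(.06,.4)]); Q=Q[~((abs(Q[:,1])<.12)&(Q[:,2]>.1))]
    if len(Q): print('obst',len(Q),np.percentile(Q,[1,50,99],axis=0).round(3).tolist())
E
python3 m.py
```

```text
scene plate 1864 c 513.0 59.8 size 171.7 87.7 ang -5.54 z [6.2 7.9 9.5]
scene bar 199 c 511.7 59.4 size 67.9 19.2 ang -4.35 z [43.5 45.4 47. ]
scene jig 6328 c 506.1 -183.2 size 222.0 101.5 ang 0.95 z [10.5 12.6 16.7]
scene pinL 160 [ 443.  -186.2] 0.05064041139006709
scene pinR 140 [ 562.6 -184.4] 0.049598977973619805
obst 7429 [[0.626, -0.378, 0.061], [0.648, -0.306, 0.121], [0.745, -0.245, 0.148]]
side plate 1533 c 511.0 60.3 size 172.4 87.7 ang -4.68 z [6.4 7.6 9.3]
side bar 153 c 509.5 60.8 size 68.4 17.7 ang -4.9 z [43.4 45.3 46.4]
side jig 1570 c 502.9 -181.9 size 220.9 102.9 ang 1.55 z [10.2 12.2 16.2]
side pinL 72 [ 442.1 -180.1] 0.04865320335891458
side pinR 64 [ 561.6 -179.3] 0.049034953899899786
obst 2836 [[0.624, -0.416, 0.061], [0.658, -0.271, 0.113], [0.748, -0.243, 0.147]]
both plate 3397 c 511.7 59.9 size 174.5 88.1 ang -5.41 z [6.3 7.8 9.4]
both bar 352 c 510.4 59.5 size 70.4 19.8 ang -5.58 z [43.4 45.4 46.8]
both jig 7898 c 504.9 -182.4 size 224.4 103.2 ang 1.07 z [10.4 12.6 16.7]
both pinL 232 [ 442.7 -184.3] 0.05064041139006709
both pinR 204 [ 562.3 -182.8] 0.049598977973619805
obst 10265 [[0.626, -0.408, 0.061], [0.648, -0.301, 0.119], [0.746, -0.243, 0.147]]
```

Call:
{"name": "step_arm", "arguments": {"steps": [{"x":0.08,"y":-0.019,"z":0.14,"rz":-1,"claw":1},{"x":0.08,"y":-0.019,"z":0.14,"rz":-1,"claw":1},{"x":0.08,"y":-0.019,"z":0.14,"rz":-1,"claw":1},{"x":0.08,"y":-0.019,"z":0.14,"rz":-1,"claw":1},{"x":0.08,"y":-0.019,"z":0.14,"rz":-1,"claw":1},{"x":0.08,"y":-0.019,"z":0.14,"rz":-1,"claw":1},{"x":0.08,"y":-0.019,"z":0.14,"rz":-1,"claw":1},{"x":0.08,"y":-0.019,"z":0.14,"rz":-1,"claw":1}]}}

```text
$.steps[0]: bad value
```

Call:
{"name": "step_arm", "arguments": {"steps": [{"rz":-0.89,"claw":1},{"rz":-0.89,"claw":1},{"rz":-0.89,"claw":1},{"rz":-0.89,"claw":1},{"rz":-0.89,"claw":1},{"rz":-0.89,"claw":1},{"rz":-0.89,"claw":1},{"rz":-0.89,"claw":1}]}}

```text
$.steps[0]: bad value
```

Call:
{"name": "step_arm", "arguments": {"steps": [{"x":0.08,"y":-0.019,"z":0.14,"rx":0,"ry":0,"rz":-0.99,"claw":1},{"x":0.08,"y":-0.019,"z":0.14,"rx":0,"ry":0,"rz":-0.99,"claw":1},{"x":0.08,"y":-0.019,"z":0.14,"rx":0,"ry":0,"rz":-0.99,"claw":1},{"x":0.08,"y":-0.019,"z":0.14,"rx":0,"ry":0,"rz":-0.99,"claw":1},{"x":0.08,"y":-0.019,"z":0.14,"rx":0,"ry":0,"rz":-0.99,"claw":1},{"x":0.08,"y":-0.019,"z":0.14,"rx":0,"ry":0,"rz":-0.99,"claw":1},{"x":0.08,"y":-0.019,"z":0.14,"rx":0,"ry":0,"rz":-0.99,"claw":1},{"x":0.08,"y":-0.019,"z":0.14,"rx":0,"ry":0,"rz":-0.99,"claw":1}]}}

```text
time: 1.17
tool_pos: [0.5108, 0.0601, 0.1217]
tool_rot: [3.142, 0.0, 2.349]
contact_force: [0.6, 0.2, 0.3]
opening: 0.0917
grip_force: 0.0
```

Call:
{"name": "step_arm", "arguments": {"steps": [{"x":0,"y":0,"z":0,"rx":0,"ry":0,"rz":-0.9,"claw":1},{"x":0,"y":0,"z":0,"rx":0,"ry":0,"rz":-0.9,"claw":1},{"x":0,"y":0,"z":0,"rx":0,"ry":0,"rz":-0.9,"claw":1},{"x":0,"y":0,"z":0,"rx":0,"ry":0,"rz":-0.9,"claw":1},{"x":0,"y":0,"z":0,"rx":0,"ry":0,"rz":-0.9,"claw":1},{"x":0,"y":0,"z":0,"rx":0,"ry":0,"rz":-0.9,"claw":1},{"x":0,"y":0,"z":0,"rx":0,"ry":0,"rz":-0.9,"claw":1},{"x":0,"y":0,"z":0,"rx":0,"ry":0,"rz":-0.9,"claw":1}]}}

```text
time: 1.83
tool_pos: [0.5108, 0.06, 0.1218]
tool_rot: [3.142, 0.0, 3.051]
contact_force: [-0.2, -0.5, -0.3]
opening: 0.0919
grip_force: 0.0
```

```bash
python3 - <<'E'
from h import *
print(robot.observe()['tool_pos'],robot.observe()['tool_rot'])
im,d=read_camera('wrist'); cv2.imwrite('pics/w1.png',im)
print(nets.landmark_of('wrist','template_long')[:2]); print(camera_params('wrist'))
E
```

```text
[0.51083809 0.05997854 0.12181864] [3.14155587e+00 2.75540441e-04 3.05139244e+00]
[{'pixel': [205.7, 283.6], 'conf': 0.72}]
{'fx': 325.19226210127806, 'fy': 325.19226210127806, 'cx': 283.30380581947543, 'cy': 211.58161945852143, 'hand_eye': array([[ 1.71693065e-03, -9.52909993e-01, -3.03248409e-01,
         8.17983612e-02],
       [ 9.99998373e-01,  1.46846062e-03,  1.04738242e-03,
        -1.38459667e-03],
       [-5.52752826e-04, -3.03249714e-01,  9.52910964e-01,
        -1.57761099e-01],
       [ 0.00000000e+00,  0.00000000e+00,  0.00000000e+00,
         1.00000000e+00]])}
```

View pics/w1.png

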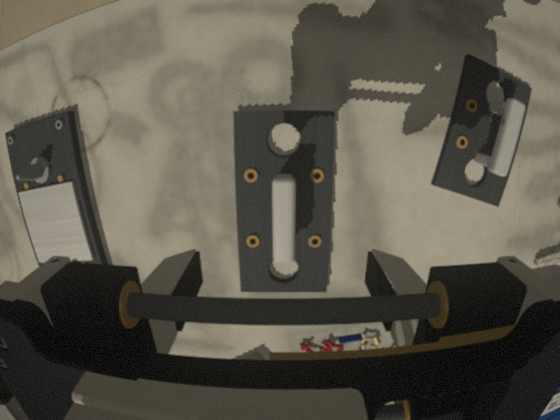

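The wrist picture shows the long template (centre about 284,206) vertical in the image, with its bar centred between the fingers. I'll descend.

Call:
{"name": "step_arm", "arguments": {"steps": [{"x":0,"y":0,"z":0.04,"rx":0,"ry":0,"rz":0,"claw":1},{"x":0,"y":0,"z":0.08,"rx":0,"ry":0,"rz":0,"claw":1},{"x":0,"y":0,"z":0.11,"rx":0,"ry":0,"rz":0,"claw":1},{"x":0,"y":0,"z":0.133,"rx":0,"ry":0,"rz":0,"claw":1},{"x":0,"y":0,"z":0.133,"rx":0,"ry":0,"rz":0,"claw":1},{"x":0,"y":0,"z":0.133,"rx":0,"ry":0,"rz":0,"claw":1}]}}

```text
time: 2.43
tool_pos: [0.5104, 0.06, 0.0216]
tool_rot: [-3.141, -0.002, 3.054]
contact_force: [0.8, -0.3, 0.3]
opening: 0.0919
grip_force: 0.0
```

Call:
{"name": "step_arm", "arguments": {"squeeze": 40, "steps": [{"x":0,"y":0,"z":0,"rx":0,"ry":0,"rz":0,"claw":-1},{"x":0,"y":0,"z":0,"rx":0,"ry":0,"rz":0,"claw":-1},{"x":0,"y":0,"z":0,"rx":0,"ry":0,"rz":0,"claw":-1},{"x":0,"y":0,"z":0,"rx":0,"ry":0,"rz":0,"claw":-1},{"x":0,"y":0,"z":0,"rx":0,"ry":0,"rz":0,"claw":-1},{"x":0,"y":0,"z":0,"rx":0,"ry":0,"rz":0,"claw":-1},{"x":0,"y":0,"z":0,"rx":0,"ry":0,"rz":0,"claw":-1},{"x":0,"y":0,"z":0,"rx":0,"ry":0,"rz":0,"claw":-1}]}}

```text
time: 3.1
tool_pos: [0.5108, 0.06, 0.0221]
tool_rot: [-3.142, 0.0, 3.055]
contact_force: [-0.3, 0.9, 0.2]
opening: 0.0435
grip_force: 0.0
```

Call:
{"name": "step_arm", "arguments": {"steps": [{"x":0,"y":0,"z":0,"rx":0,"ry":0,"rz":0,"claw":-1},{"x":0,"y":0,"z":0,"rx":0,"ry":0,"rz":0,"claw":-1},{"x":0,"y":0,"z":0,"rx":0,"ry":0,"rz":0,"claw":-1},{"x":0,"y":0,"z":0,"rx":0,"ry":0,"rz":0,"claw":-1},{"x":0,"y":0,"z":0,"rx":0,"ry":0,"rz":0,"claw":-1},{"x":0,"y":0,"z":0,"rx":0,"ry":0,"rz":0,"claw":-1},{"x":0,"y":0,"z":0,"rx":0,"ry":0,"rz":0,"claw":-1},{"x":0,"y":0,"z":0,"rx":0,"ry":0,"rz":0,"claw":-1}]}}

```text
time: 3.77
tool_pos: [0.5108, 0.06, 0.0219]
tool_rot: [3.142, 0.0, 3.055]
contact_force: [-0.1, 0.2, 0.0]
opening: 0.018
grip_force: 40.0
```

Call:
{"name": "step_arm", "arguments": {"steps": [{"x":0,"y":0,"z":-0.01,"rx":0,"ry":0,"rz":0,"claw":-1},{"x":0,"y":0,"z":-0.03,"rx":0,"ry":0,"rz":0,"claw":-1},{"x":0,"y":0,"z":-0.06,"rx":0,"ry":0,"rz":0,"claw":-1},{"x":0,"y":0,"z":-0.09,"rx":0,"ry":0,"rz":0,"claw":-1},{"x":0,"y":0,"z":-0.12,"rx":0,"ry":0,"rz":0,"claw":-1},{"x":0,"y":0,"z":-0.13,"rx":0,"ry":0,"rz":0,"claw":-1},{"x":0,"y":0,"z":-0.13,"rx":0,"ry":0,"rz":0,"claw":-1}]}}

```text
time: 4.35
tool_pos: [0.5118, 0.06, 0.1214]
tool_rot: [3.141, 0.004, 3.055]
contact_force: [-0.1, 0.4, -4.5]
opening: 0.0174
grip_force: 40.0
```

Call:
{"name": "step_arm", "arguments": {"steps": [{"x":-0.001,"y":-0.02,"z":0,"rx":0,"ry":0,"rz":-0.01,"claw":-1},{"x":-0.003,"y":-0.05,"z":0,"rx":0,"ry":0,"rz":-0.02,"claw":-1},{"x":-0.005,"y":-0.09,"z":0,"rx":0,"ry":0,"rz":-0.04,"claw":-1},{"x":-0.007,"y":-0.13,"z":0,"rx":0,"ry":0,"rz":-0.06,"claw":-1},{"x":-0.009,"y":-0.17,"z":0,"rx":0,"ry":0,"rz":-0.08,"claw":-1},{"x":-0.011,"y":-0.21,"z":0,"rx":0,"ry":0,"rz":-0.1,"claw":-1},{"x":-0.013,"y":-0.25,"z":0,"rx":0,"ry":0,"rz":-0.12,"claw":-1},{"x":-0.015,"y":-0.28,"z":0,"rx":0,"ry":0,"rz":-0.13,"claw":-1},{"x":-0.017,"y":-0.31,"z":0,"rx":0,"ry":0,"rz":-0.14,"claw":-1},{"x":-0.0174,"y":-0.3237,"z":0,"rx":0,"ry":0,"rz":-0.14,"claw":-1},{"x":-0.0174,"y":-0.3237,"z":0,"rx":0,"ry":0,"rz":-0.14,"claw":-1},{"x":-0.0174,"y":-0.3237,"z":0,"rx":0,"ry":0,"rz":-0.14,"claw":-1}]}}

```text
time: 5.35
tool_pos: [0.5021, -0.1825, 0.1183]
tool_rot: [3.14, -0.002, -3.119]
contact_force: [-0.1, -0.4, -4.2]
opening: 0.0177
grip_force: 40.0
```

```bash
python3 - <<'E'
from m import *
o=robot.observe(); print(o['tool_pos'],o['tool_rot'])
for c in D:
    im,d=read_camera(c)
    P=A[c]; Q=sel(P,[(.40,.62),(-.27,-.1),(.085,.118)]); rect(Q,c)
    Q=sel(P,[(.40,.62),(-.24,-.13),(.1,.116)])
    if len(Q)>50:
        k=np.linalg.lstsq(np.c_[Q[:,:2]-Q[:,:2].mean(0),np.ones(len(Q))],Q[:,2],rcond=None)[0]; print('slope',k)
    for r in nets.masks_of(c,'template_long')[:1]: rect(sel(cloud(c,d,r['region']),[(.4,.62),(-.28,-.08),(.085,.115)]),c+' mask')
    if c=='scene': s=cv2.resize(im[150:380,240:480],None,fx=2.4,fy=2.4)
    else: t=im
cv2.imwrite('pics/s2.png',s); cv2.imwrite('pics/t2.png',cv2.resize(t[100:260,230:430],None,fx=3,fy=3))
E
```

```text
[ 0.50244272 -0.18167095  0.11881802] [ 3.14040070e+00 -1.27146781e-03 -3.11743006e+00]
scene 3723 c 504.5 -182.6 size 173.5 85.5 ang 1.12 z [ 98.2 104.1 106.1]
slope [0.00015765 0.00707465 0.10419313]
scene mask 3610 c 504.5 -181.2 size 173.5 86.9 ang 1.17 z [ 99.3 104.6 106.3]
side 1152 c 502.3 -182.7 size 173.2 90.6 ang 1.34 z [ 97.5 103.8 108.3]
slope [ 0.00130755 -0.01161976  0.10411769]
side mask 1093 c 501.6 -180.6 size 170.6 88.4 ang 1.39 z [ 98.2 104.5 107.2]
```

View pics/s2.png

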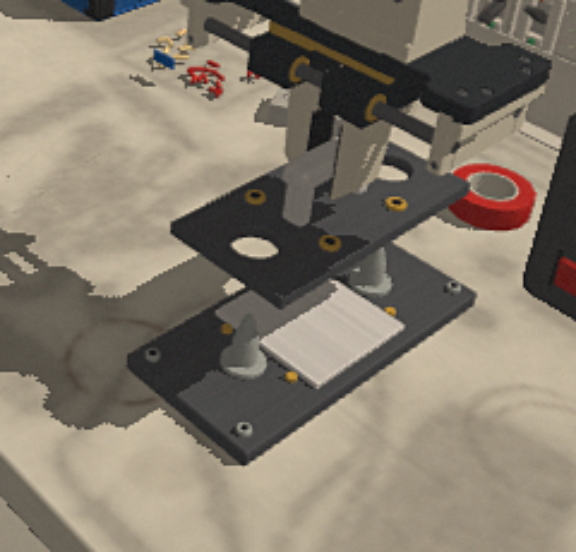

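View pics/t2.png

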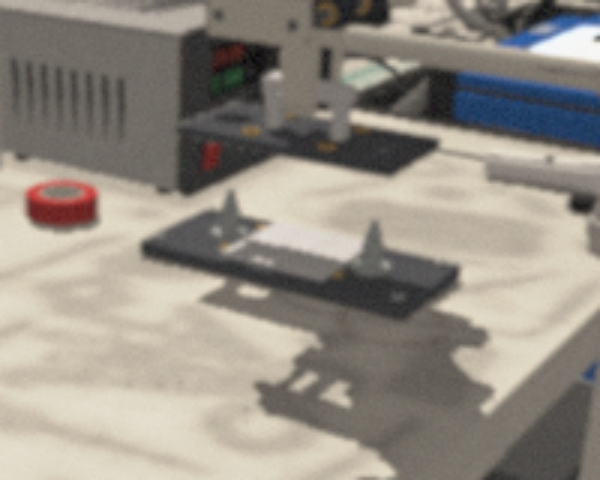

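The pictures show the template level above the jig, with its holes over the pins to within about 1 mm by the numbers. Lowering slowly.

Call:
{"name": "step_arm", "arguments": {"steps": [{"x":-0.0015,"y":0,"z":0.015,"rx":0,"ry":0,"rz":0,"claw":-1},{"x":-0.0015,"y":0,"z":0.03,"rx":0,"ry":0,"rz":0,"claw":-1},{"x":-0.0015,"y":0,"z":0.045,"rx":0,"ry":0,"rz":0,"claw":-1},{"x":-0.0015,"y":0,"z":0.06,"rx":0,"ry":0,"rz":0,"claw":-1},{"x":-0.0015,"y":0,"z":0.07,"rx":0,"ry":0,"rz":0,"claw":-1},{"x":-0.0015,"y":0,"z":0.08,"rx":0,"ry":0,"rz":0,"claw":-1},{"x":-0.0015,"y":0,"z":0.085,"rx":0,"ry":0,"rz":0,"claw":-1},{"x":-0.0015,"y":0,"z":0.09,"rx":0,"ry":0,"rz":0,"claw":-1},{"x":-0.0015,"y":0,"z":0.095,"rx":0,"ry":0,"rz":0,"claw":-1},{"x":-0.0015,"y":0,"z":0.095,"rx":0,"ry":0,"rz":0,"claw":-1}]}}

```text
time: 6.48
tool_pos: [0.5038, -0.1828, 0.0478]
tool_rot: [3.141, -0.0, -3.118]
contact_force: [-0.9, 0.2, -3.4]
opening: 0.0177
grip_force: 40.0
```

Call:
{"name": "step_arm", "arguments": {"steps": [{"x":0,"y":0,"z":0.003,"rx":0,"ry":0,"rz":0,"claw":-1},{"x":0,"y":0,"z":0.006,"rx":0,"ry":0,"rz":0,"claw":-1},{"x":0,"y":0,"z":0.009,"rx":0,"ry":0,"rz":0,"claw":-1},{"x":0,"y":0,"z":0.0115,"rx":0,"ry":0,"rz":0,"claw":-1},{"x":0,"y":0,"z":0.0115,"rx":0,"ry":0,"rz":0,"claw":-1},{"x":0,"y":0,"z":0.0115,"rx":0,"ry":0,"rz":0,"claw":-1}]}}

```text
time: 6.98
tool_pos: [0.5039, -0.1829, 0.0395]
tool_rot: [3.141, -0.0, -3.118]
contact_force: [0.2, 0.1, -2.7]
opening: 0.0177
grip_force: 40.0
```

Call:
{"name": "step_arm", "arguments": {"steps": [{"x":0,"y":0,"z":0.001,"rx":0,"ry":0,"rz":0,"claw":-1},{"x":0,"y":0,"z":0.002,"rx":0,"ry":0,"rz":0,"claw":-1},{"x":0,"y":0,"z":0.002,"rx":0,"ry":0,"rz":0,"claw":-1}]}}

```text
time: 7.23
tool_pos: [0.5039, -0.1829, 0.038]
tool_rot: [3.142, 0.0, -3.118]
contact_force: [-0.5, 0.7, -3.6]
opening: 0.0176
grip_force: 40.0
```

```bash
python3 - <<'E'
from m import *
print({k:robot.observe()[k] for k in('tool_pos','contact_force')})
for c in D:
    P=A[c]; Q=sel(P,[(.40,.62),(-.24,-.13),(.02,.032)]); rect(Q,c)
    Q=Q[abs(Q[:,2]-np.median(Q[:,2]))<.003]
    print(np.linalg.lstsq(np.c_[Q[:,:2]-Q[:,:2].mean(0),np.ones(len(Q))],Q[:,2],rcond=None)[0])
im,_=read_camera('scene'); cv2.imwrite('pics/s3.png',cv2.resize(im[170:380,260:470],None,fx=2.7,fy=2.7))
E
```

```text
{'tool_pos': array([ 0.50399143, -0.18297251,  0.03814053]), 'contact_force': array([-0.654614  , -0.06868931, -3.76842454])}
scene 2983 c 505.3 -182.7 size 172.3 86.0 ang 1.26 z [21.9 24.  26.4]
[0.00148181 0.00230184 0.02394602]
side 975 c 503.7 -183.9 size 171.5 89.4 ang 0.76 z [21.1 23.6 27.5]
[ 0.00061922 -0.00387461  0.02351861]
```

View pics/s3.png

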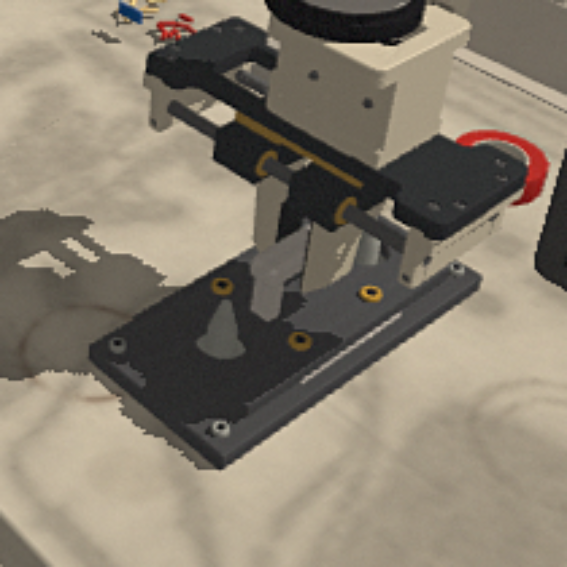

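The picture shows the template over both pins (near pin at 222,330), and its top measures 24 mm, so it is nearly seated. I'll creep down until the load transfers.

Call:
{"name": "step_arm", "arguments": {"steps": [{"x":0,"y":0,"z":0.0005,"rx":0,"ry":0,"rz":0,"claw":-1},{"x":0,"y":0,"z":0.001,"rx":0,"ry":0,"rz":0,"claw":-1},{"x":0,"y":0,"z":0.001,"rx":0,"ry":0,"rz":0,"claw":-1}]}}

```text
time: 7.63
tool_pos: [0.5041, -0.183, 0.0379]
tool_rot: [-3.141, 0.001, -3.118]
contact_force: [-1.9, 1.4, 4.1]
opening: 0.0176
grip_force: 40.0
```

Load transferred to the seat (the force rose from -3.7 to +4.1 N). Releasing.

Call:
{"name": "step_arm", "arguments": {"steps": [{"x":0,"y":0,"z":0,"rx":0,"ry":0,"rz":0,"claw":0},{"x":0,"y":0,"z":0,"rx":0,"ry":0,"rz":0,"claw":0},{"x":0,"y":0,"z":0,"rx":0,"ry":0,"rz":0,"claw":0},{"x":0,"y":0,"z":0,"rx":0,"ry":0,"rz":0,"claw":0},{"x":0,"y":0,"z":0,"rx":0,"ry":0,"rz":0,"claw":0},{"x":0,"y":0,"z":0,"rx":0,"ry":0,"rz":0,"claw":0},{"x":0,"y":0,"z":0,"rx":0,"ry":0,"rz":0,"claw":0}]}}

```text
time: 8.22
tool_pos: [0.504, -0.183, 0.0373]
tool_rot: [-3.142, 0.0, -3.118]
contact_force: [1.3, 0.2, -0.2]
opening: 0.0458
grip_force: 0.0
```

Call:
{"name": "step_arm", "arguments": {"steps": [{"x":0,"y":0,"z":-0.03,"rx":0,"ry":0,"rz":0,"claw":0},{"x":0,"y":0,"z":-0.06,"rx":0,"ry":0,"rz":0,"claw":0},{"x":0,"y":0,"z":-0.1,"rx":0,"ry":0,"rz":0,"claw":0},{"x":0,"y":0,"z":-0.14,"rx":0,"ry":0,"rz":0,"claw":0},{"x":0,"y":0,"z":-0.16,"rx":0,"ry":0,"rz":0,"claw":0},{"x":0,"y":0,"z":-0.16,"rx":0,"ry":0,"rz":0,"claw":0},{"x":0,"y":0,"z":-0.16,"rx":0,"ry":0,"rz":0,"claw":0}]}}

```text
time: 8.8
tool_pos: [0.5042, -0.1831, 0.158]
tool_rot: [-3.141, 0.002, -3.118]
contact_force: [-0.1, 0.2, -0.8]
opening: 0.0461
grip_force: 0.0
```

```bash
python3 - <<'E'
from m import *
for c in D:
    P=A[c]; Q=sel(P,[(.40,.62),(-.24,-.13),(.02,.032)]); rect(Q,c)
    Q=Q[abs(Q[:,2]-np.median(Q[:,2]))<.003]
    print(np.linalg.lstsq(np.c_[Q[:,:2]-Q[:,:2].mean(0),np.ones(len(Q))],Q[:,2],rcond=None)[0])
im,_=read_camera('scene'); cv2.imwrite('pics/s4.png',im)
E
```

```text
scene 3497 c 506.1 -182.9 size 173.8 85.4 ang 1.1 z [22.  23.9 26.5]
[0.0011491  0.00171096 0.02385883]
side 990 c 503.7 -182.4 size 172.9 89.0 ang 0.6 z [21.3 23.5 27.7]
[ 0.00125183 -0.00544559  0.02337124]
```

View pics/s4.png

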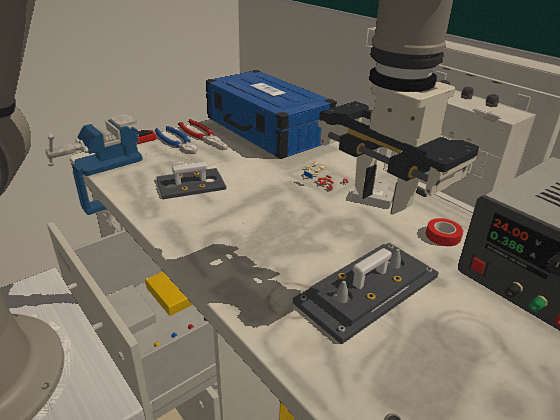

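The picture shows the template flat on the jig with both pins through its holes (343,292 and 396,257), the gripper clear, and the short template unmoved at (190,181).

```bash
python3 -c "
from cell import robot
print(robot.hand_in())"
```

```text
the job is handed in; nothing more can be done
None
```

The long template is seated flat on the jig with both pins through its holes and released, the short template was not moved, and the job is handed in; no verdict came back.

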